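Test a wound coil with the dead-man lever

ROBOT

A 6-joint arm with a two-finger parallel gripper is mounted at the origin on a cart in front of the work surface, level with it; the furniture and walls round the work are solid. World frame = base frame: x ahead of the robot, y to its left, z up, the work surface at z = 0. Lengths are in m, angles in rad, forces in N, time in s.
With the tool pointing down it reaches from about 0.35 to 0.975 m from the base axis. Payload 4.9 kg.
Tool frame: the origin (TCP) lies midway between the tips of the shut fingers; the grasp point (between the pads) lies 19 mm behind it; z points along the fingers, y is the line along which they close (so a half turn about z gives the same grasp; the last joint's range is limited). The gripper opens to 85 mm and grips with 20 to 120 N. Pads are 22 mm wide; open, the fingers measure 114 mm over their backs; the gripper's body (76 mm by 85 mm) begins 54 mm behind the grasp point. The pads swing forward as they close: fully open they stand 13 mm farther back than shut.
Start: joints at [-1.278, 0.053, 1.613, -0, 1.476, -0.119], TCP at [0.25, -0.573, 0.231] pointing down, gripper open.
Joint ranges: [-3.01, 3.01], [-1.01, 2.22], [0.06, 2.58], [-1.02, 4.17], [0.09, 2.62], [-3.14, 3.14]. Speed limits (rad/s): [2.57, 2.57, 3.14, 3.14, 3.14, 3.14].

INTERFACE

Orientations are given as a rotation vector (axis times angle).
In Python, from station import ctrl gives the robot as it stands.
- The arm moves only by the tool step_arm, never from a script. Its argument "targets" is a list of rows, each an object with "travel": the shift along the world's x, y, z as a fraction of full scale, a list of three; "angular": the turn, a rotation vector about the world's x, y, z as a fraction of full scale, a list of three; "gripper": the opening, from 0 (shut) to 1 (fully open). In form: [{"travel": [x, y, z], "angular": [rx, ry, rz], "gripper": gripper}, ...]. A call has 1 to 10 rows; each row is the pose to reach, as a shift and turn from the pose commanded when the call began; what a row does not reach only later rows make up. Full scale, the value 1, is 0.6 m for a shift and pi/4 rad for a turn. A row lasts 1/10 s, in which the tool goes at most 50 mm and 8.59 degrees, less where a joint would pass 70% of its speed; a pose out of reach is approached as far as the arm can. A call with a number of a shift or a turn outside -1 to 1 is refused whole. A call with a gripper value outside its range is refused whole. The fingers move at their own pace and stop on an object; "squeeze" is the grip in N (left out, the last holds). Time passes only in rows, so rows that repeat a pose let the fingers close. It gives the time, the measured TCP pose, the force, the opening and the grip force at its end, in the units of the state.
- ctrl.get_obs(): the state, without advancing time (a new reading comes with each control period).
- ctrl.get_image(name): name is "side" or "top" or "wrist"; returns a dict with "img" (480x640x3 uint8, red, green, blue), "fx", "fy", "cx", "cy" (pixels), "rvec" (rotation vector, rad) and "tvec" (3), from world to camera coordinates, as OpenCV has them. Camera axes: x right, y down, z forward; pixel columns grow to the right and rows downward; lengths in m; the calibration is good to about 2 mm. The wrist camera is an equidistant fisheye: a pixel r from the principal point sees the ray r / f radians off the axis. A picture is of the moment at which its call begins. There is no depth.
- ctrl.finish_job(): hands the job in; it is judged then, once.
The state is a dict: "t": time; "q": joint angles; "dq": joint speeds; "effort": joint torques, N m; "tool_pos": TCP position; "tool_rot": TCP orientation; "contact_force": force on the tool from outside, world axes, zero at the start; "wrist_torque": the same for the moment, N m; "opening": finger opening in m; "grip_force": force on a finger pad.
Only numpy, scipy, OpenCV 4.12 (cv2) and the standard library are available. Lean on these libraries where they do the work, as an engineer would, in place of code of your own. Each camera call takes 0.05 s, during which the arm holds its last target. There are 200 camera calls.

TASK

Test the taller of the two wound coils: slide it straight up off its storage post, lower it over the upright core post of the coil tester until it sits on the platform, and only then let go of it. Then press the tester's spring-loaded dead-man lever down with the fingertips until it is level with the black index mark beside it (half its travel, never through to its bottom stop) and hold it there: the program finishes while still holding the lever, with the coil in place. Do not press the lever before the coil is seated, and leave the short coil and everything else where they are.

Things in the scene. Friction and masses are not known exactly. Their poses are not given: they have to be found in the camera images.
- tall_coil: The coil to test: copper winding (49 mm across) between two white flanges 52 mm across and 4 mm thick, 40 mm tall, bore 20.5 mm, 150 g, loose, axis upright (z). Origin: centre of its underside. It starts on stand_a, its underside 12 mm above the worktop.
- short_coil: Bystander: a like coil, 52 mm across but only 22 mm tall, on stand_b.
- microscope: Obstacle, fixed: a tall microscope (over 0.4 m) in the middle, between the storage posts (on the robot's left) and the tester (on its right). Its front reaches to about x = 0.47 between y = -0.18 and 0.14 m: with the gripper's width, carry things past it no farther out than about x = 0.37 m.
- stand_a: Fixed storage post of the tall coil: dark steel foot 66 mm across, 12 mm high, with an upright aluminium post 16 mm thick whose round tip is 80 mm above the worktop, 28 mm above the tall coil's top. Origin: centre of its underside.
- stand_b: Fixed storage post of the short coil, same shape as stand_a; the two may stand in either order. Beware of the fixed stack of white instrument cases, 0.5 m high, that fills x beyond 0.44 at y beyond 0.50 m, left of both.
- tester: Coil tester, fixed: grey box 130 mm (x) by 190 mm (y), top 45 mm above the worktop. Origin: centre of its underside. Its x points from its lever's free end to its lever's hinge, roughly away from the robot; the core post is on its -y half, the lever on its +y half, 100 mm apart.
- core_base (a point): Centre of the tester's black platform (68 mm across, 47 mm above the worktop) on the axis of the core post. The steel post is 16 mm thick, with a round tip 42 mm above this point. The coil's underside rests on the platform here.
- index_mark (a point): Black line on the upright aluminium index plate (14 by 4 mm, top 105 mm above the worktop) beside the lever's free end, 37 mm to +y of the lever's centre line, 90 mm above the worktop: the height of the lever's centre line at level.
- lever_pivot (a point): Hinge axis of the lever, along the tester's y, 90 mm above the worktop.
- lever_pad (a point): Centre of the top face of the lever's free end, a black pad 34 mm long (along the lever) and 28 mm wide, 92 mm from the hinge axis towards the tester's -x and 6 mm above the lever's centre line. It moves with the lever: 119 mm above the worktop when released, 96 mm when level, 73 mm at the stop.
- lever (a joint): Angle of the dead-man lever, rad: 0 released (free end 0.25 rad above level), 0.25 level with the index mark, 0.5 at the bottom stop. It grows as the pad is pressed down; a spring returns it. Straight down on the pad takes about 2.5 N to start, 6 N at level and 10 N near the stop.
- round_cap: Bystander: flat black dust cap, 78 mm across, 10 high, loose. Origin: centre of its underside.
- eyepiece_cap_a: Bystander: black eyepiece cap, 44 mm across, 40 high, loose. Origin: centre of its underside.
- petri_dish: Bystander: closed clear dish, 62 mm across, 14 high, loose. Origin: centre of its underside.
- dropper_bottle: Bystander: amber dropper bottle, 38 mm across, 107 high, loose. Origin: centre of its underside.
- spare_objective: Bystander: standing microscope objective, 27 mm across, 48 high, loose. Origin: centre of its underside.
- vial_a: Bystander: small vial with black cap, 23 mm across, 50 high, loose. Origin: centre of its underside.
- eyepiece_cap_b: Bystander: black eyepiece cap, 44 mm across, 41 high, loose. Origin: centre of its underside.
- objective_canister: Bystander: white canister with black screw lid, 42 mm across, 66 high, loose. Origin: centre of its underside.
Mind the look-alikes: they are no part of the job. What is shaped like the tall_coil but blue or green is not meant.

How it is judged:
By the outcome, as a careful person would: the job done as asked, in the order asked, and still so for the second after the job is handed in, while the arm keeps its last pose, push and grip.
It also fails if it takes over 61 s, if anything falls off the work surface, if the arm or the gripper's body presses on something with over 40 N, if the wrist force passes 120 N, or if a joint passes its speed limit or range.

## Working session

There is one attempt and no reset: what is moved stays moved. The work goes in short steps, Python scripts to look and compute and a tool call to move; the robot and the scene stay as the last step left them, time stands still between calls to the robot, and variables do not carry over. Pictures are saved under pics/ and viewed, at most 10 in all, crops included, and the job is handed in when it is done.

Besides the shell and the picture viewer there is one more tool, called after "Request:" as name(argument=value, ...) on one line, values as JSON. step_arm: Moves the arm, as the interface text tells. Its arguments: {"type":"object","properties":{"targets":{"type":"array"},"squeeze":{"type":"number"}},"required":["targets"]}

```bash
mkdir -p pics; ls; cat > h.py <<'E'
import numpy as np, cv2
from station import ctrl
def snap(n,f):
    d=ctrl.get_image(n); cv2.imwrite(f'pics/{f}.png',cv2.cvtColor(d['img'],cv2.COLOR_RGB2BGR))
    np.savez(f'pics/{f}.npz',**d); return d
def load(f): 
    z=np.load(f'pics/{f}.npz'); return {k:z[k] for k in z}
def ray(d,u,v,fish=False):
    R,_=cv2.Rodrigues(np.array(d['rvec'],float)); t=np.array(d['tvec'],float).ravel()
    x,y=(u-d['cx'])/d['fx'],(v-d['cy'])/d['fy']
    if fish:
        r=np.hypot(x,y)+1e-12; w=np.array([np.sin(r)*x/r,np.sin(r)*y/r,np.cos(r)])
    else: w=np.array([x,y,1.])
    return -R.T@t, R.T@w
def onz(d,u,v,z,fish=False):
    c,w=ray(d,u,v,fish); return c+w*(z-c[2])/w[2]
def proj(d,P):
    p,_=cv2.projectPoints(np.array(P,float).reshape(-1,1,3),np.array(d['rvec'],float),np.array(d['tvec'],float),np.array([[d['fx'],0,d['cx']],[0,d['fy'],d['cy']],[0,0,1.]]),None); return p.reshape(-1,2)
E
python3 - <<'E'
from h import *
for n in('top','side'):
    d=snap(n,n+'0'); print(n,ray(d,320,240),d['fx'])
o=ctrl.get_obs(); print(o)
E
```

```text
pics
top (array([ 0.16460201, -0.05924202,  1.86711657]), array([ 0.20521284,  0.00599821, -0.97871338])) 577.9537318637537
side (array([0.00861924, 0.87773355, 1.00987995]), array([ 0.37458084, -0.66220306, -0.64901552])) 542.0148916555936
{'t': 0.1, 'q': array([-1.27801898e+00,  5.33280681e-02,  1.61414931e+00, -1.08584607e-05,
        1.47602317e+00, -1.18960577e-01]), 'dq': array([ 9.59440164e-05, -2.50808588e-03, -2.56512305e-03,  1.08450573e-03,
        1.89633986e-04,  4.09333377e-04]), 'effort': array([-3.07595274e-04, -3.94901991e+01, -3.71365070e+01, -7.62695345e-05,
        3.89679961e-03, -5.79224519e-06]), 'tool_pos': array([ 0.24998191, -0.57221083,  0.2301673 ]), 'tool_rot': array([-3.07339393e+00, -6.41810871e-01,  2.76875443e-04]), 'contact_force': array([0.4446026 , 0.45482476, 0.39319591]), 'wrist_torque': array([ 0.0216635 , -0.01765582,  0.00945818]), 'grip_force': 0.0, 'opening': 0.08530877587746244}
```

View pics/top0.png

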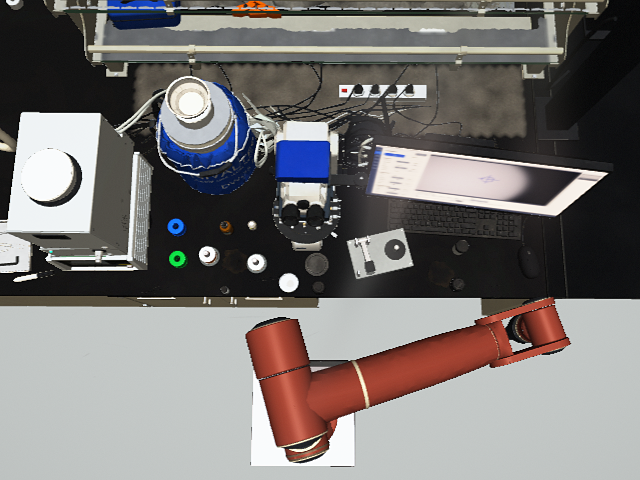

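View pics/side0.png

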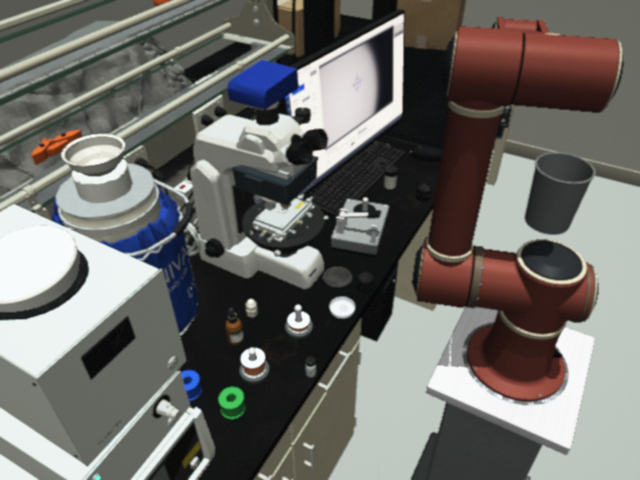

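The top view shows the coils at (209,256) and (257,263), and the tester at (380,253). In the side view the copper-showing tall coil is at (253,362) and the short one at (299,320). I'll enlarge both areas.

```bash
python3 - <<'E'
from h import *
a=load('top0');b=load('side0')
def cr(d,x,y,w,h,s=5): return cv2.resize(cv2.cvtColor(d['img'],cv2.COLOR_RGB2BGR)[y:y+h,x:x+w],(400,300),interpolation=cv2.INTER_CUBIC)
cv2.imwrite('pics/c0.png',np.vstack([np.hstack([cr(a,340,220,80,60),cr(b,320,185,80,60)]),np.hstack([cr(a,195,235,80,60),cr(b,235,305,100,75)])]))
# white flange blobs in top
g=a['img'].astype(int); m=((g.min(2)>150)).astype(np.uint8)
n,l,s,c=cv2.connectedComponentsWithStats(m)
for i in range(1,n):
    if 190<c[i][0]<310 and 235<c[i][1]<295 and s[i][4]>40: print(s[i],c[i])
for u,v,z in((209,256,.052),(257,263,.034),(177,226,.03),(177,259,.03),(395,248,.047)): print(u,v,onz(a,u,v,z))
E
```

```text
[293 241  27   6  70] [305.14285714 243.95714286]
[199 246  17  18 191] [206.59685864 254.0104712 ]
[248 254  17  17 198] [255.44444444 261.81818182]
[279 273  20  19 288] [288.27083333 282.27430556]
209 256 [0.49135525 0.30588358 0.052     ]
257 263 [0.47246387 0.15411252 0.034     ]
177 226 [0.59433286 0.41925469 0.03      ]
177 259 [0.48499294 0.41318886 0.03      ]
395 248 [ 0.5211397  -0.28882346  0.047     ]
```

View pics/c0.png

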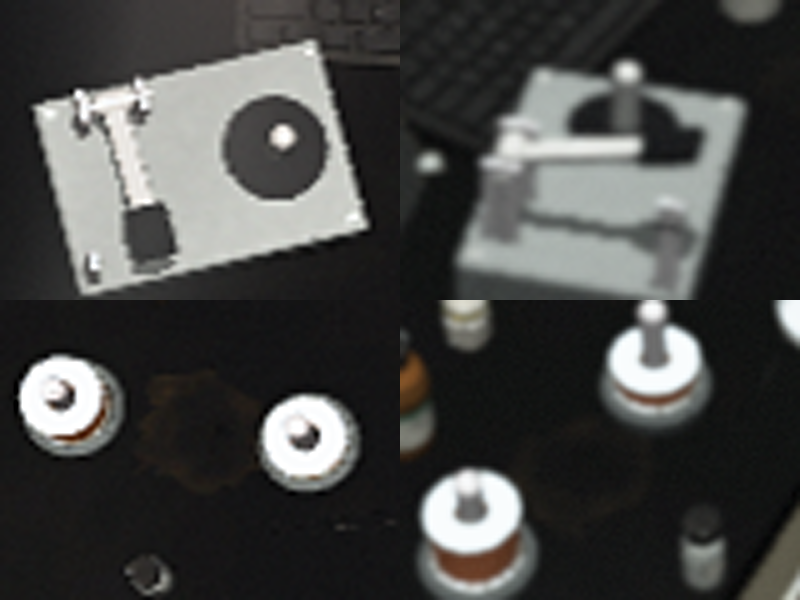

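Crop: the tall coil (top flange) is centred at about top(207,254) and side(253,359). The core platform is at about top(395,249), with the lever hinge at (362,240) and the pad at (370,266). The pad points roughly towards the robot, with yaw about -13°.

```bash
python3 - <<'E'
from h import *
a=load('top0');b=load('side0')
def fit(d,m,x0,y0,w,h):
    m2=np.zeros(m.shape,np.uint8); m2[y0:y0+h,x0:x0+w]=m[y0:y0+h,x0:x0+w]
    c,_=cv2.findContours(m2,cv2.RETR_EXTERNAL,cv2.CHAIN_APPROX_NONE); c=max(c,key=cv2.contourArea)
    return cv2.fitEllipse(cv2.convexHull(c))
ga=a['img'].astype(int); gb=b['img'].astype(int)
ea=fit(a,ga.min(2)>140,196,243,24,24); eb=fit(b,gb.min(2)>140,238,345,30,28)
print(ea,eb)
print('tall top',onz(a,*ea[0],.052),'side',onz(b,*eb[0],.052))
# platform: dark within the grey box
ep=fit(a,ga.max(2)<95,382,237,25,25); print(ep,onz(a,*ep[0],.047))
m=np.zeros(ga.shape[:2],np.uint8); m[222:282,342:416]=(ga.min(2)>100)[222:282,342:416]
c,_=cv2.findContours(m,cv2.RETR_EXTERNAL,cv2.CHAIN_APPROX_NONE); c=max(c,key=cv2.contourArea)
r=cv2.minAreaRect(c); P=np.array([onz(a,*p,.045) for p in cv2.boxPoints(r)]); print(r,P,P.mean(0)); print([np.linalg.norm(P[i]-P[i-1]) for i in range(4)],[np.degrees(np.arctan2(*(P[i]-P[i-1])[1::-1])) for i in range(4)])
hi=onz(a,362.4,240,.09); pa=onz(a,369.8,265.5,.115); print('hinge',hi,'pad',pa,np.degrees(np.arctan2(*(hi-pa)[1::-1])))
print('tip',onz(a,396.6,247.2,.089), onz(b,365.4,199,.088))
E
```

```text
((206.75732421875, 254.105712890625), (15.956381797790527, 17.419832229614258), 32.37418746948242) ((252.39768981933594, 357.5350341796875), (20.43718910217285, 24.459402084350586), 76.36067962646484)
tall top [0.49746724 0.31332176 0.052     ] side [0.49744631 0.31434428 0.052     ]
((394.79205322265625, 249.11419677734375), (20.054475784301758, 20.492063522338867), 168.37216186523438) [ 0.5174961  -0.28808258  0.047     ]
((379.6783447265625, 252.64195251464844), (40.177974700927734, 59.61396789550781), 76.67547607421875) [[ 0.54716889 -0.13196263  0.045     ]
 [ 0.59347628 -0.31983122  0.045     ]
 [ 0.46547757 -0.34635926  0.045     ]
 [ 0.42039918 -0.16094826  0.045     ]] [ 0.50663048 -0.23977534  0.045     ]
[np.float64(0.13004124982889592), np.float64(0.1934915532819176), np.float64(0.13071881097010843), np.float64(0.19081221204511437)] [np.float64(12.879163826106783), np.float64(-76.15328779141677), np.float64(-168.29108245780162), np.float64(103.6650097919204)]
hinge [ 0.53784261 -0.18154091  0.09      ] pad [ 0.45272729 -0.20180484  0.115     ] 13.391464883034143
tip [ 0.51549125 -0.28859216  0.089     ] [ 0.51541185 -0.28460365  0.088     ]
```

Request:
step_arm(targets=[{"travel": [0.02,0.067,0],"angular": [0,0,0.1],"gripper": 1},{"travel": [0.05,0.14,0],"angular": [0,0,0.2],"gripper": 1},{"travel": [0.075,0.215,0],"angular": [0,0,0.3],"gripper": 1},{"travel": [0.09,0.29,0],"angular": [0,0,0.4],"gripper": 1},{"travel": [0.115,0.365,0],"angular": [0,0,0.5],"gripper": 1},{"travel": [0.133,0.44,0],"angular": [0,0,0.6],"gripper": 1},{"travel": [0.15,0.515,0],"angular": [0,0,0.7],"gripper": 1},{"travel": [0.165,0.59,0],"angular": [0,0,0.8],"gripper": 1},{"travel": [0.18,0.66,0],"angular": [0,0,0.9],"gripper": 1},{"travel": [0.19,0.73,0],"angular": [0,0,1],"gripper": 1}])

```text
t: 1.1
tool_pos: [0.364, -0.1329, 0.2309]
tool_rot: [-2.593, -1.774, -0.0]
contact_force: [1.0, -0.6, -0.1]
opening: 0.0854
grip_force: 0.0
```

Request:
step_arm(targets=[{"travel": [0,0.06,0],"angular": [0,0,0.1],"gripper": 1},{"travel": [0,0.13,0],"angular": [0,0,0.2],"gripper": 1},{"travel": [0,0.205,0],"angular": [0,0,0.3],"gripper": 1},{"travel": [0,0.28,0],"angular": [0,0,0.4],"gripper": 1},{"travel": [0,0.355,0],"angular": [0,0,0.5],"gripper": 1},{"travel": [0,0.43,0],"angular": [0,0,0.6],"gripper": 1},{"travel": [0.025,0.49,0],"angular": [0,0,0.7],"gripper": 1},{"travel": [0.067,0.55,0],"angular": [0,0,0.8],"gripper": 1},{"travel": [0.12,0.605,0],"angular": [0,0,0.9],"gripper": 1},{"travel": [0.16,0.66,0],"angular": [0,0,1],"gripper": 1}])

```text
t: 2.1
tool_pos: [0.4609, 0.263, 0.2306]
tool_rot: [-1.715, -2.632, 0.001]
contact_force: [-0.1, 0.3, 1.3]
opening: 0.0853
grip_force: 0.0
```

```bash
python3 - <<'E'
from h import *
o=ctrl.get_obs(); print(o['tool_pos'],o['tool_rot'],o['q'])
d=snap('wrist','w1'); print(d['fx'],d['cx'],d['cy'],ray(d,320,240,True)[0])
E
```

```text
[0.46091666 0.26301709 0.23061582] [-1.71490162e+00 -2.63211520e+00  1.02645292e-03] [ 3.78423925e-01 -1.73831585e-01  1.83083647e+00 -2.88952255e-04
  1.48518448e+00 -3.74477436e-02]
371.64829954431775 325.41365717767945 240.63631371377994 [0.42915631 0.33540519 0.37432161]
```

View pics/w1.png

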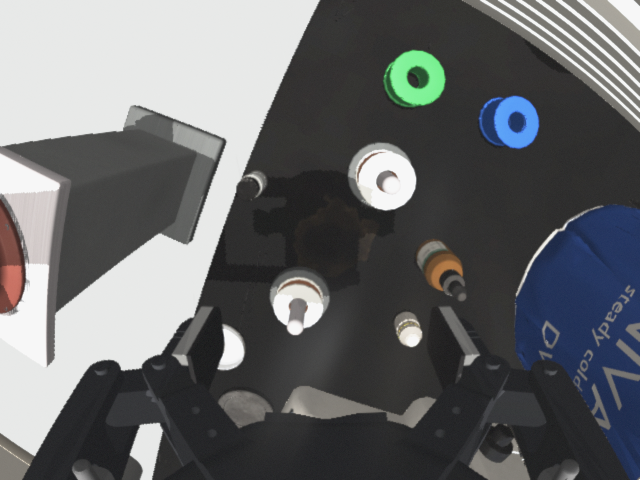

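The wrist picture shows the tall coil with its flange at about (387,177), the short coil at (300,303), and the fingers open and clear.

```bash
python3 - <<'E'
from h import *
d=load('w1'); g=d['img'].astype(int)
m=np.zeros((480,640),np.uint8); m[140:215,345:420]=(g.min(2)>165)[140:215,345:420]
c,_=cv2.findContours(m,cv2.RETR_EXTERNAL,cv2.CHAIN_APPROX_NONE); c=max(c,key=cv2.contourArea)
P=np.array([onz(d,*p,.052,True)[:2] for p in cv2.convexHull(c)[:,0].astype(float)])
(x,y),r=cv2.minEnclosingCircle(P.astype(np.float32)); print(x,y,r, cv2.fitEllipse(P.astype(np.float32)*1000))
E
```

```text
0.49429604411125183 0.31394389271736145 0.030466174706816673 ((494.32977294921875, 313.7848815917969), (52.75661849975586, 61.92057418823242), 70.9760513305664)
```

Request:
step_arm(targets=[{"travel": [0.03,0.04,-0.02],"angular": [0,0,0],"gripper": 1},{"travel": [0.06,0.085,-0.05],"angular": [0,0,0],"gripper": 1},{"travel": [0.06,0.085,-0.1],"angular": [0,0,0],"gripper": 1},{"travel": [0.06,0.085,-0.15],"angular": [0,0,0],"gripper": 1},{"travel": [0.06,0.085,-0.2],"angular": [0,0,0],"gripper": 1},{"travel": [0.06,0.085,-0.23],"angular": [0,0,0],"gripper": 1},{"travel": [0.06,0.085,-0.23],"angular": [0,0,0],"gripper": 1}])

```text
t: 2.85
tool_pos: [0.4933, 0.3109, 0.0889]
tool_rot: [-1.718, -2.625, 0.011]
contact_force: [-0.2, -0.4, 0.0]
opening: 0.0851
grip_force: 0.0
```

```bash
python3 - <<'E'
from h import *
o=ctrl.get_obs(); print(o['tool_pos'],o['contact_force'])
d=snap('wrist','w2'); g=d['img'].astype(int)
m=(g.min(2)>165).astype(np.uint8)
n,l,s,c=cv2.connectedComponentsWithStats(m)
for i in range(1,n):
    if s[i][4]>800: print(s[i],c[i],onz(d,*c[i],.052,True))
print('expect px: scale')
E
```

```text
[0.49328423 0.31092302 0.08891736] [-0.21421609 -0.39290822  0.02918923]
[    0     0   229   164 28327] [96.11024817 68.02238147] [0.33108083 0.36976984 0.052     ]
[ 289  233   95   88 5455] [335.60494959 276.19450046] [0.49783612 0.31358183 0.052     ]
[    0   257   132   214 12175] [ 57.39737166 366.12205339] [0.33673186 0.15322688 0.052     ]
[ 130  424   46   44 1410] [152.59858156 446.8964539 ] [0.42757061 0.1135033  0.052     ]
expect px: scale
```

View pics/w2.png

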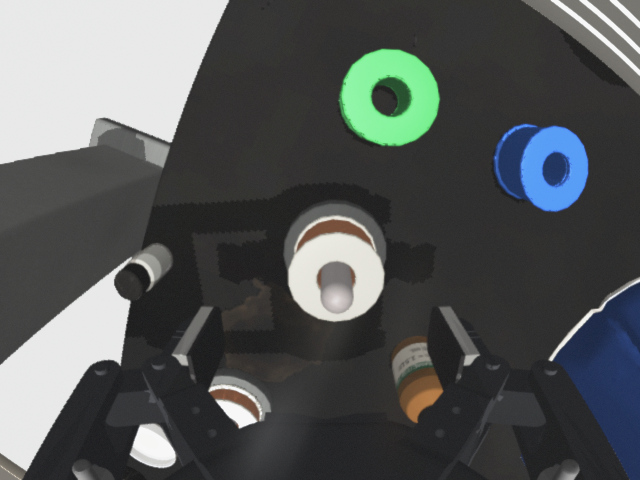

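The flange is centred at (336,276), which gives (0.4978, 0.3136). The tool stands about 4 mm short of that, so I'll correct it before descending.

Request:
step_arm(targets=[{"travel": [0.0075,0.0045,0],"angular": [0,0,0],"gripper": 1},{"travel": [0.0075,0.0045,0],"angular": [0,0,0],"gripper": 1}])

```text
t: 3.1
tool_pos: [0.5024, 0.3158, 0.0955]
tool_rot: [1.719, 2.627, 0.005]
contact_force: [-0.4, 0.1, 0.5]
opening: 0.0857
grip_force: 0.0
```

```bash
python3 - <<'E'
from h import *
o=ctrl.get_obs(); print(o['tool_pos'],o['tool_rot'],o['q'],o['dq'],o['effort'])
E
```

```text
[0.50239891 0.31575943 0.09549902] [1.7193466  2.62688321 0.00522168] [4.35737843e-01 9.68972016e-02 1.80249454e+00 8.58365715e-06
 1.23829083e+00 2.40305295e-02] [ 0.00084499 -0.00735583  0.00778774 -0.00172128  0.00306478 -0.00234159] [ 2.37676827e-02 -3.72688723e+01 -3.31031442e+01  4.12810215e-03
 -3.94690069e-03  4.02614809e-03]
```

Request:
step_arm(targets=[{"travel": [-0.006,-0.004,0],"angular": [0,0,0],"gripper": 1},{"travel": [-0.006,-0.004,-0.02],"angular": [0,0,0],"gripper": 1},{"travel": [-0.006,-0.004,-0.05],"angular": [0,0,0],"gripper": 1},{"travel": [-0.006,-0.004,-0.08],"angular": [0,0,0],"gripper": 1},{"travel": [-0.006,-0.004,-0.11],"angular": [0,0,0],"gripper": 1},{"travel": [-0.006,-0.004,-0.125],"angular": [0,0,0],"gripper": 1},{"travel": [-0.006,-0.004,-0.13],"angular": [0,0,0],"gripper": 1},{"travel": [-0.006,-0.004,-0.13],"angular": [0,0,0],"gripper": 1},{"travel": [-0.006,-0.004,-0.13],"angular": [0,0,0],"gripper": 1}])

```text
t: 4.0
tool_pos: [0.4978, 0.3129, 0.0162]
tool_rot: [1.72, 2.628, 0.002]
contact_force: [-0.2, -0.0, 0.1]
opening: 0.0854
grip_force: 0.0
```

Request:
step_arm(targets=[{"travel": [0,0,0],"angular": [0,0,0],"gripper": 0.7},{"travel": [0,0,0],"angular": [0,0,0],"gripper": 0.6},{"travel": [0,0,0],"angular": [0,0,0],"gripper": 0.4},{"travel": [0,0,0],"angular": [0,0,0],"gripper": 0.2},{"travel": [0,0,0],"angular": [0,0,0],"gripper": 0},{"travel": [0,0,0],"angular": [0,0,0],"gripper": 0},{"travel": [0,0,0],"angular": [0,0,0],"gripper": 0},{"travel": [0,0,0],"angular": [0,0,0],"gripper": 0}], squeeze=40)

```text
t: 4.8
tool_pos: [0.4978, 0.3129, 0.0166]
tool_rot: [1.72, 2.628, 0.002]
contact_force: [-1.8, -1.5, 5.9]
opening: 0.05
grip_force: 40.4
```

Request:
step_arm(targets=[{"travel": [0,0,0.01],"angular": [0,0,0],"gripper": 0},{"travel": [0,0,0.03],"angular": [0,0,0],"gripper": 0},{"travel": [0,0,0.055],"angular": [0,0,0],"gripper": 0},{"travel": [0,0,0.08],"angular": [0,0,0],"gripper": 0},{"travel": [0,0,0.11],"angular": [0,0,0],"gripper": 0},{"travel": [0,0,0.14],"angular": [0,0,0],"gripper": 0},{"travel": [0,0,0.17],"angular": [0,0,0],"gripper": 0},{"travel": [0,0,0.2],"angular": [0,0,0],"gripper": 0},{"travel": [0,0,0.22],"angular": [0,0,0],"gripper": 0},{"travel": [0,0,0.22],"angular": [0,0,0],"gripper": 0}])

```text
t: 5.8
tool_pos: [0.4985, 0.3132, 0.1507]
tool_rot: [1.719, 2.626, 0.007]
contact_force: [-1.0, -0.6, -1.5]
opening: 0.0495
grip_force: 42.3
```

```bash
python3 - <<'E'
from h import *
o=ctrl.get_obs(); print(o['tool_pos'],o['contact_force'])
d=snap('side','s1'); e=snap('wrist','w3')
i=cv2.cvtColor(d['img'],cv2.COLOR_RGB2BGR)[280:380,200:300]
w=cv2.cvtColor(e['img'],cv2.COLOR_RGB2BGR)
cv2.imwrite('pics/c1.png',np.hstack([cv2.resize(i,(400,400),interpolation=cv2.INTER_CUBIC),w[80:480,120:520]]))
E
```

```text
[0.49849718 0.31324218 0.15066783] [-0.97732224 -0.60368197 -1.48673516]
```

View pics/c1.png

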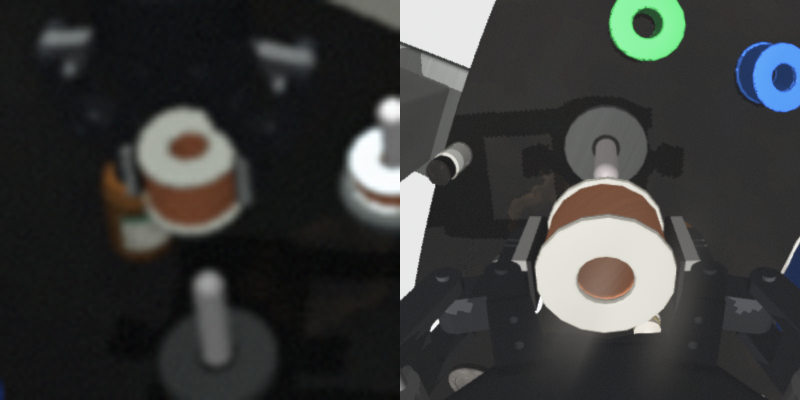

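The coil came off the post upright, gripped on its winding; its top flange is at about (326,353) in the wrist image. Next I measure where it sits relative to the TCP.

```bash
python3 - <<'E'
from h import *
o=ctrl.get_obs(); tp=o['tool_pos']; zt=tp[2]+.0354
R=cv2.Rodrigues(o['tool_rot'])[0]
def rep(d,m,fish,x0,y0,x1,y1):
    mm=np.zeros((480,640),np.uint8); mm[y0:y1,x0:x1]=m[y0:y1,x0:x1]
    n,l,s,c=cv2.connectedComponentsWithStats(mm); i=1+np.argmax(s[1:,4])
    C,_=cv2.findContours((l==i).astype(np.uint8),cv2.RETR_EXTERNAL,cv2.CHAIN_APPROX_NONE); C=max(C,key=cv2.contourArea)
    P=np.array([onz(d,*p,zt,fish)[:2] for p in cv2.convexHull(C)[:,0].astype(float)]).astype(np.float32)
    e=cv2.fitEllipse(P*1000); p=np.append(np.array(e[0])/1000,tp[2]); print(s[i],e,'off world',p-tp,'tool',R.T@(p-tp))
w=load('w3');g=w['img'].astype(int); rep(w,(g.min(2)>150)&(g.max(2)-g.min(2)<40),True,250,290,405,415)
w=load('s1');g=w['img'].astype(int); rep(w,(g.min(2)>110)&(g.max(2)-g.min(2)<45),False,230,303,262,330)
E
```

```text
[  255   296   141   118 11059] ((500.1557922363281, 309.49810791015625), (52.36437225341797, 58.07142639160156), 58.6612434387207) off world [ 0.00322366 -0.00300661  0.        ] tool [-4.04558600e-03  1.75068040e-03  4.19170347e-08]
[235 307  23  20 287] ((500.2342529296875, 313.9230651855469), (45.574527740478516, 52.60009002685547), 57.6873779296875) off world [0.00330212 0.00141835 0.        ] tool [-2.19803442e-05  3.59377575e-03  2.98990088e-07]
```

Request:
step_arm(targets=[{"travel": [-0.011,-0.014,0.02],"angular": [0,0,0],"gripper": 0},{"travel": [-0.04,-0.045,0.04],"angular": [0,0,0],"gripper": 0},{"travel": [-0.075,-0.09,0.06],"angular": [0,0,0],"gripper": 0},{"travel": [-0.113,-0.136,0.08],"angular": [0,0,0],"gripper": 0},{"travel": [-0.15,-0.18,0.08],"angular": [0,0,0],"gripper": 0},{"travel": [-0.19,-0.23,0.08],"angular": [0,0,0],"gripper": 0},{"travel": [-0.225,-0.275,0.08],"angular": [0,0,0],"gripper": 0},{"travel": [-0.225,-0.32,0.08],"angular": [0,0,0],"gripper": 0},{"travel": [-0.225,-0.375,0.08],"angular": [0,0,0],"gripper": 0},{"travel": [-0.225,-0.43,0.08],"angular": [0,0,0],"gripper": 0}])

```text
t: 6.9
tool_pos: [0.361, 0.0536, 0.1939]
tool_rot: [-1.718, -2.628, 0.001]
contact_force: [-0.1, -0.2, -1.6]
opening: 0.0494
grip_force: 42.4
```

Request:
step_arm(targets=[{"travel": [0,-0.06,0],"angular": [0,0,-0.02],"gripper": 0},{"travel": [0,-0.12,0],"angular": [0,0,-0.04],"gripper": 0},{"travel": [0,-0.18,0],"angular": [0,0,-0.06],"gripper": 0},{"travel": [0,-0.24,0],"angular": [0,0,-0.09],"gripper": 0},{"travel": [0,-0.3,0],"angular": [0,0,-0.12],"gripper": 0},{"travel": [0,-0.36,0],"angular": [0,0,-0.15],"gripper": 0},{"travel": [0,-0.42,0],"angular": [0,0,-0.18],"gripper": 0},{"travel": [0,-0.48,0],"angular": [0,0,-0.2],"gripper": 0},{"travel": [0.01,-0.53,0],"angular": [0,0,-0.22],"gripper": 0},{"travel": [0.03,-0.58,0],"angular": [0,0,-0.24],"gripper": 0}])

```text
t: 7.9
tool_pos: [0.3791, -0.2944, 0.1936]
tool_rot: [-1.961, -2.451, -0.001]
contact_force: [-0.0, 0.3, -2.4]
opening: 0.0496
grip_force: 42.4
```

Request:
step_arm(targets=[{"travel": [0.03,-0.02,0],"angular": [0,0,0],"gripper": 0},{"travel": [0.07,-0.04,0],"angular": [0,0,0],"gripper": 0},{"travel": [0.11,-0.065,0],"angular": [0,0,0],"gripper": 0},{"travel": [0.15,-0.09,0],"angular": [0,0,0],"gripper": 0},{"travel": [0.18,-0.105,0],"angular": [0,0,0],"gripper": 0},{"travel": [0.2,-0.115,0],"angular": [0,0,0],"gripper": 0},{"travel": [0.2,-0.115,0],"angular": [0,0,0],"gripper": 0},{"travel": [0.2,-0.115,0],"angular": [0,0,0],"gripper": 0},{"travel": [0.2,-0.115,0],"angular": [0,0,0],"gripper": 0}])

```text
t: 8.8
tool_pos: [0.4992, -0.3618, 0.1944]
tool_rot: [-1.959, -2.454, -0.0]
contact_force: [1.1, -0.7, -2.7]
opening: 0.0496
grip_force: 42.4
```

```bash
python3 - <<'E'
from h import *
o=ctrl.get_obs(); print(o['tool_pos'],o['tool_rot'])
d=snap('wrist','w4')
E
```

```text
[ 0.49924012 -0.36184704  0.19443089] [-1.95903098e+00 -2.45366001e+00 -1.05341509e-04]
```

View pics/w4.png

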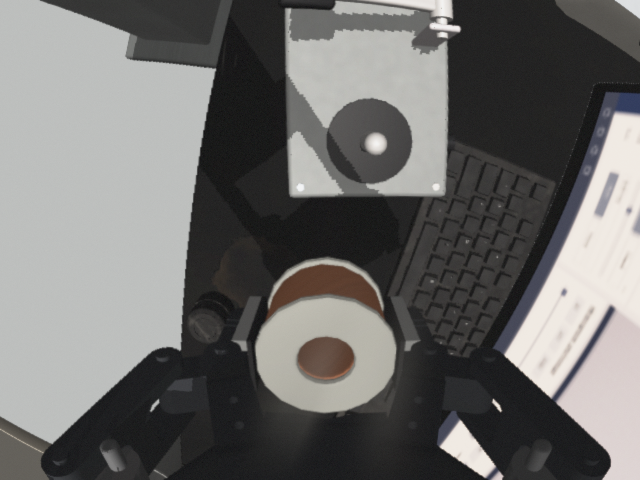

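The platform is at (369,141), the post tip at (376,143), the flange at (326,354) and the bore at (326,359).

```bash
python3 - <<'E'
from h import *
o=ctrl.get_obs(); tp=o['tool_pos']; d=load('w4'); g=d['img'].astype(int); R=cv2.Rodrigues(o['tool_rot'])[0]
def fit(m,x0,y0,x1,y1,z):
    mm=np.zeros((480,640),np.uint8); mm[y0:y1,x0:x1]=m[y0:y1,x0:x1]
    n,l,s,c=cv2.connectedComponentsWithStats(mm); i=1+np.argmax(s[1:,4])
    C,_=cv2.findContours((l==i).astype(np.uint8),cv2.RETR_EXTERNAL,cv2.CHAIN_APPROX_NONE); C=max(C,key=cv2.contourArea)
    P=np.array([onz(d,*p,z,True)[:2] for p in cv2.convexHull(C)[:,0].astype(float)]).astype(np.float32)
    e=cv2.fitEllipse(P*1000); print(s[i],e); return np.append(np.array(e[0])/1000,z)
sat=g.max(2)-g.min(2)
p=fit(g.max(2)<105,322,92,416,188,.047); print('platform',p)
t=fit((g.min(2)>140),362,130,388,156,.083); print('tip@.083',t)
zt=tp[2]+.0354
f=fit((g.min(2)>140)&(sat<40),250,290,400,415,zt); print('flange tool off',R.T@(f-tp))
b=fit(sat>38,290,330,362,390,zt); print('bore tool off',R.T@(b-tp))
print('image up dir',onz(d,326,100,.05,True)-onz(d,326,200,.05,True))
E
```

```text
[ 326   99   86   85 5303] ((517.6339721679688, -289.8332824707031), (66.84426879882812, 68.03287506103516), 138.38792419433594)
platform [ 0.51763397 -0.28983328  0.047     ]
[366 133  21  21 344] ((518.23193359375, -289.3757629394531), (14.045493125915527, 14.528557777404785), 39.51599884033203)
tip@.083 [ 0.51823193 -0.28937576  0.083     ]
[  256   298   140   114 10322] ((499.58331298828125, -362.70599365234375), (50.33099365234375, 50.975337982177734), 17.358680725097656)
flange tool off [-7.64014477e-04  5.40755742e-05 -3.54006975e-02]
[299 348  55  31 404] ((499.5482482910156, -362.2181701660156), (17.69870376586914, 19.5821533203125), 102.0219497680664)
bore tool off [-0.00028053  0.00012784 -0.03540034]
image up dir [-0.01741141  0.07646237  0.        ]
```

Request:
step_arm(targets=[{"travel": [0.004,0.02,0],"angular": [0,0,0],"gripper": 0},{"travel": [0.012,0.05,0],"angular": [0,0,0],"gripper": 0},{"travel": [0.02,0.085,-0.01],"angular": [0,0,0],"gripper": 0},{"travel": [0.027,0.11,-0.04],"angular": [0,0,0],"gripper": 0},{"travel": [0.03,0.121,-0.07],"angular": [0,0,0],"gripper": 0},{"travel": [0.03,0.121,-0.1],"angular": [0,0,0],"gripper": 0},{"travel": [0.03,0.121,-0.12],"angular": [0,0,0],"gripper": 0},{"travel": [0.03,0.121,-0.13],"angular": [0,0,0],"gripper": 0},{"travel": [0.03,0.121,-0.13],"angular": [0,0,0],"gripper": 0},{"travel": [0.03,0.121,-0.13],"angular": [0,0,0],"gripper": 0}])

```text
t: 9.85
tool_pos: [0.5185, -0.2901, 0.1182]
tool_rot: [1.96, 2.454, 0.0]
contact_force: [0.1, 0.7, -2.1]
opening: 0.0495
grip_force: 42.4
```

Request:
step_arm(targets=[{"travel": [-0.0015,0.0015,-0.01],"angular": [0,0,0],"gripper": 0},{"travel": [-0.0015,0.0015,-0.025],"angular": [0,0,0],"gripper": 0},{"travel": [-0.0015,0.0015,-0.04],"angular": [0,0,0],"gripper": 0},{"travel": [-0.0015,0.0015,-0.055],"angular": [0,0,0],"gripper": 0},{"travel": [-0.0015,0.0015,-0.055],"angular": [0,0,0],"gripper": 0},{"travel": [-0.0015,0.0015,-0.055],"angular": [0,0,0],"gripper": 0}])

```text
t: 10.45
tool_pos: [0.5169, -0.2888, 0.0836]
tool_rot: [-1.959, -2.454, 0.0]
contact_force: [0.5, 0.3, -0.8]
opening: 0.0497
grip_force: 42.4
```

Request:
step_arm(targets=[{"travel": [0,0,-0.01],"angular": [0,0,0],"gripper": 0},{"travel": [0,0,-0.02],"angular": [0,0,0],"gripper": 0},{"travel": [0,0,-0.03],"angular": [0,0,0],"gripper": 0},{"travel": [0,0,-0.04],"angular": [0,0,0],"gripper": 0},{"travel": [0,0,-0.047],"angular": [0,0,0],"gripper": 0},{"travel": [0,0,-0.05],"angular": [0,0,0],"gripper": 0},{"travel": [0,0,-0.05],"angular": [0,0,0],"gripper": 0},{"travel": [0,0,-0.05],"angular": [0,0,0],"gripper": 0}])

```text
t: 11.25
tool_pos: [0.5173, -0.289, 0.0545]
tool_rot: [1.96, 2.455, 0.0]
contact_force: [-0.2, -0.3, -2.1]
opening: 0.0498
grip_force: 42.4
```

Request:
step_arm(targets=[{"travel": [0,0,-0.003],"angular": [0,0,0],"gripper": 0},{"travel": [0,0,-0.003],"angular": [0,0,0],"gripper": 0},{"travel": [0,0,-0.005],"angular": [0,0,0],"gripper": 0},{"travel": [0,0,-0.005],"angular": [0,0,0],"gripper": 0},{"travel": [0,0,-0.005],"angular": [0,0,0],"gripper": 0}])

```text
t: 11.75
tool_pos: [0.5174, -0.2892, 0.0517]
tool_rot: [1.96, 2.455, -0.0]
contact_force: [-0.6, -1.2, 0.4]
opening: 0.0494
grip_force: 42.5
```

Request:
step_arm(targets=[{"travel": [0,0,-0.002],"angular": [0,0,0],"gripper": 0},{"travel": [0,0,-0.002],"angular": [0,0,0],"gripper": 0},{"travel": [0,0,-0.002],"angular": [0,0,0],"gripper": 0}])

```text
t: 12.05
tool_pos: [0.5174, -0.2894, 0.0517]
tool_rot: [1.96, 2.455, -0.001]
contact_force: [-3.6, 1.0, 6.2]
opening: 0.0493
grip_force: 42.8
```

Seated: the height stopped at the predicted value and the contact force rose. Now I release.

Request:
step_arm(targets=[{"travel": [0,0,0],"angular": [0,0,0],"gripper": 0.7},{"travel": [0,0,0],"angular": [0,0,0],"gripper": 0.8},{"travel": [0,0,0],"angular": [0,0,0],"gripper": 0.9},{"travel": [0,0,0],"angular": [0,0,0],"gripper": 0.9},{"travel": [0,0,0],"angular": [0,0,0],"gripper": 0.9},{"travel": [0,0,0],"angular": [0,0,0],"gripper": 0.9}])

```text
t: 12.65
tool_pos: [0.5171, -0.2889, 0.05]
tool_rot: [-1.96, -2.455, -0.0]
contact_force: [-0.4, 0.0, -0.9]
opening: 0.0771
grip_force: 0.0
```

Request:
step_arm(targets=[{"travel": [0,0,0.015],"angular": [0,0,0],"gripper": 0.9},{"travel": [0,0,0.04],"angular": [0,0,0],"gripper": 0.9},{"travel": [0,0,0.08],"angular": [0,0,0],"gripper": 0.9},{"travel": [0,0,0.13],"angular": [0,0,0],"gripper": 0.9},{"travel": [0,0,0.18],"angular": [0,0,0],"gripper": 0.9},{"travel": [0,0,0.22],"angular": [0,0,0],"gripper": 0.9},{"travel": [0,0,0.25],"angular": [0,0,0],"gripper": 0},{"travel": [0,0,0.25],"angular": [0,0,0],"gripper": 0},{"travel": [0,0,0.25],"angular": [0,0,0],"gripper": 0}])

```text
t: 13.55
tool_pos: [0.5173, -0.2891, 0.201]
tool_rot: [1.959, 2.454, 0.0]
contact_force: [-0.5, 1.0, 0.2]
opening: 0.0338
grip_force: 0.0
```

```bash
python3 - <<'E'
from h import *
o=ctrl.get_obs(); print(o['tool_pos'],o['tool_rot'],o['opening'])
d=snap('wrist','w5')
E
```

```text
[ 0.51732727 -0.28910745  0.20102077] [1.95910776e+00 2.45381381e+00 1.82701839e-05] 0.03381990774771
```

View pics/w5.png

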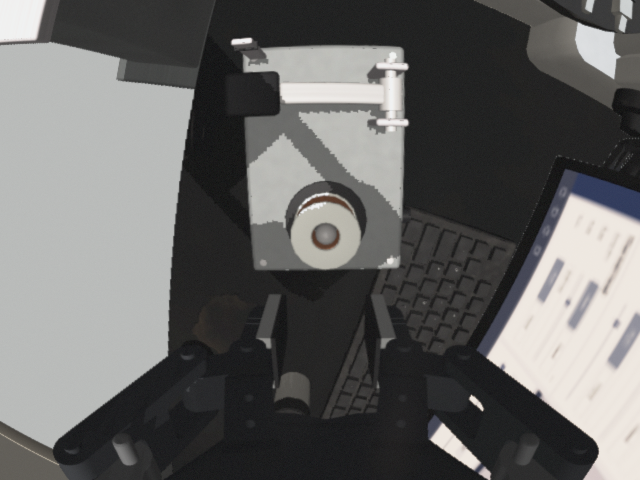

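The coil sits on the core (flange at about (325,228)). The lever pad is centred at about (253,94), the hinge at (392,95) and the index plate at (243,42).

```bash
python3 - <<'E'
from h import *
d=load('w5')
pad=onz(d,253.5,94,.117,True); h=onz(d,392,95,.092,True); ix=onz(d,244,42,.105,True)
for n,v in(('pad',pad),('hinge',h),('idx',ix)): print(n,v)
ax=(h-pad)[:2]; print(np.linalg.norm(ax),np.degrees(np.arctan2(ax[1],ax[0])))
core=np.array([.5176,-.2896])
for yaw in(13,13.4):
    t=np.radians(yaw); ex=np.array([np.cos(t),np.sin(t)]); ey=np.array([-ex[1],ex[0]])
    for n,v in(('pad',pad),('hinge',h),('idx',ix)): print(yaw,n,ex@(v[:2]-core),ey@(v[:2]-core))
g=d['img'].astype(int)
m=np.zeros((480,640),np.uint8); m[180:275,280:370]=((g.min(2)>150)&(g.max(2)-g.min(2)<40))[180:275,280:370]
n,l,s,c=cv2.connectedComponentsWithStats(m); i=1+np.argmax(s[1:,4]); print(s[i],onz(d,s[i][0]+s[i][2]/2,s[i][1]+s[i][3]/2,.087,True), [onz(d,s[i][0]+k,s[i][1]+s[i][3]/2,.087,True) for k in (0,s[i][2])])
print('closing yaw', np.degrees(2*np.arctan2(2.45381,1.95911))-90)
E
```

```text
pad [ 0.4532723 -0.2026477  0.117    ]
hinge [ 0.53911949 -0.18181844  0.092     ]
idx [ 0.43695473 -0.16916609  0.105     ]
0.08833797442009912 13.638231669897388
13 pad -0.04311897181540432 0.0991942999864474
13 hinge 0.04521352205163348 0.10017829789082391
13 idx -0.05148659767356023 0.1354884332961001
13.4 pad -0.042425419808197605 0.09949290745735168
13.4 hinge 0.04591179100377704 0.09986020924993949
13.4 idx -0.050539462961290235 0.13584457287876905
[ 291  202   69   67 2920] [ 0.51789414 -0.2897812   0.087     ] [array([ 0.49339925, -0.29533229,  0.087     ]), array([ 0.54239222, -0.28420631,  0.087     ])]
closing yaw 12.792606923125746
```

```bash
python3 - <<'E'
from h import *
a=load('top0')
for z in (0,.1,.2,.3,.4): print(z,[onz(a,u,v,z)[:2].round(3) for u,v in((341,215),(338,235),(322,240),(328,180))])
i=cv2.cvtColor(a['img'],cv2.COLOR_RGB2BGR)[110:290,260:420]; w=cv2.cvtColor(load('w5')['img'],cv2.COLOR_RGB2BGR)[0:200,420:640]
b=cv2.cvtColor(load('side0')['img'],cv2.COLOR_RGB2BGR)[80:290,190:400]
f=lambda x:cv2.resize(x,(400,400),interpolation=cv2.INTER_CUBIC)
cv2.imwrite('pics/c2.png',np.hstack([f(i),f(b)]))
E
```

```text
0 [array([ 0.641, -0.117]), array([ 0.573, -0.107]), array([ 0.556, -0.054]), array([ 0.763, -0.074])]
0.1 [array([ 0.616, -0.114]), array([ 0.551, -0.105]), array([ 0.535, -0.055]), array([ 0.731, -0.073])]
0.2 [array([ 0.59 , -0.111]), array([ 0.529, -0.102]), array([ 0.514, -0.055]), array([ 0.699, -0.072])]
0.3 [array([ 0.565, -0.108]), array([ 0.508, -0.1  ]), array([ 0.493, -0.055]), array([ 0.667, -0.071])]
0.4 [array([ 0.539, -0.105]), array([ 0.486, -0.097]), array([ 0.472, -0.055]), array([ 0.635, -0.071])]
```

View pics/c2.png

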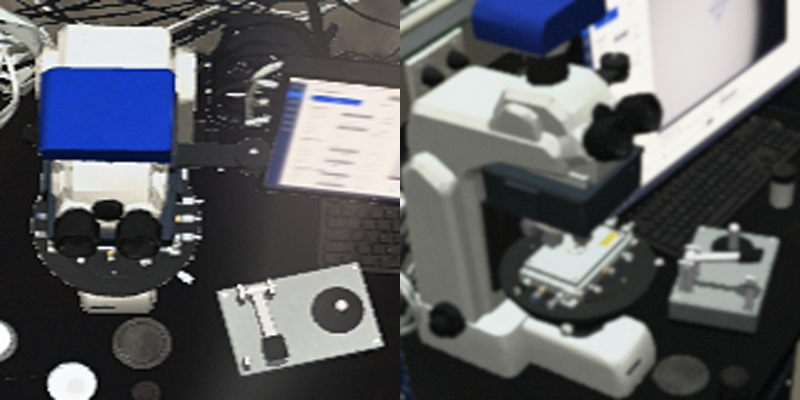

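The microscope's nearest edge is at about y=-0.11 (stage rim), so the gripper has room over the pad.

Request:
step_arm(targets=[{"travel": [-0.01,0.02,0],"angular": [0,0,0],"gripper": 0},{"travel": [-0.035,0.05,0],"angular": [0,0,0],"gripper": 0},{"travel": [-0.065,0.085,0],"angular": [0,0,0],"gripper": 0},{"travel": [-0.09,0.12,0],"angular": [0,0,0],"gripper": 0},{"travel": [-0.105,0.139,-0.01],"angular": [0,0,0],"gripper": 0},{"travel": [-0.11,0.144,-0.04],"angular": [0,0,0],"gripper": 0},{"travel": [-0.11,0.144,-0.075],"angular": [0,0,0],"gripper": 0},{"travel": [-0.11,0.144,-0.1],"angular": [0,0,0],"gripper": 0},{"travel": [-0.11,0.144,-0.1],"angular": [0,0,0],"gripper": 0},{"travel": [-0.11,0.144,-0.1],"angular": [0,0,0],"gripper": 0}])

```text
t: 14.6
tool_pos: [0.4508, -0.2022, 0.1396]
tool_rot: [-1.959, -2.454, 0.0]
contact_force: [-0.3, -0.6, 1.1]
opening: 0.0002
grip_force: 0.0
```

Request:
step_arm(targets=[{"travel": [0,0,-0.01],"angular": [0,0,0],"gripper": 0},{"travel": [0,0,-0.02],"angular": [0,0,0],"gripper": 0},{"travel": [0,0,-0.03],"angular": [0,0,0],"gripper": 0},{"travel": [0,0,-0.04],"angular": [0,0,0],"gripper": 0},{"travel": [0,0,-0.05],"angular": [0,0,0],"gripper": 0},{"travel": [0,0,-0.057],"angular": [0,0,0],"gripper": 0},{"travel": [0,0,-0.062],"angular": [0,0,0],"gripper": 0},{"travel": [0,0,-0.064],"angular": [0,0,0],"gripper": 0},{"travel": [0,0,-0.064],"angular": [0,0,0],"gripper": 0},{"travel": [0,0,-0.064],"angular": [0,0,0],"gripper": 0}])

```text
t: 15.6
tool_pos: [0.4511, -0.2028, 0.102]
tool_rot: [1.96, 2.455, -0.001]
contact_force: [-3.5, -1.3, 5.8]
opening: -0.0004
grip_force: 2.4
```

Request:
step_arm(targets=[{"travel": [0,0,-0.004],"angular": [0,0,0],"gripper": 0},{"travel": [0,0,-0.008],"angular": [0,0,0],"gripper": 0},{"travel": [0,0,-0.01],"angular": [0,0,0],"gripper": 0},{"travel": [0,0,-0.01],"angular": [0,0,0],"gripper": 0},{"travel": [0,0,-0.01],"angular": [0,0,0],"gripper": 0},{"travel": [0,0,-0.01],"angular": [0,0,0],"gripper": 0}])

```text
t: 16.2
tool_pos: [0.451, -0.2029, 0.0962]
tool_rot: [-1.96, -2.455, 0.001]
contact_force: [-4.9, -0.8, 6.6]
opening: 0.0001
grip_force: 3.0
```

```bash
python3 - <<'E'
from h import *
o=ctrl.get_obs(); print(o['tool_pos'],o['contact_force'])
d=snap('side','s2'); e=snap('wrist','w6')
i=cv2.cvtColor(d['img'],cv2.COLOR_RGB2BGR)[180:260,315:395]
w=cv2.cvtColor(e['img'],cv2.COLOR_RGB2BGR)
cv2.imwrite('pics/c3.png',np.hstack([cv2.resize(i,(400,400),interpolation=cv2.INTER_CUBIC),w[80:480,120:520]]))
h=np.array([.5391,-.1818]); t=np.radians(13.3); ex=np.array([np.cos(t),np.sin(t)])
for zz in (.084,.09,.096): print(zz,proj(d,np.array([np.append(h-ex*.01,.09),np.append(h-ex*.075,zz)])))
E
```

```text
[ 0.45097985 -0.20288301  0.09616646] [-4.85359745 -0.80251033  6.55659928]
0.084 [[345.07115041 215.80525456]
 [368.05020743 221.47740889]]
0.09 [[345.07115041 215.80525456]
 [368.16654074 219.75910261]]
0.096 [[345.07115041 215.80525456]
 [368.28348247 218.03180977]]
```

View pics/c3.png

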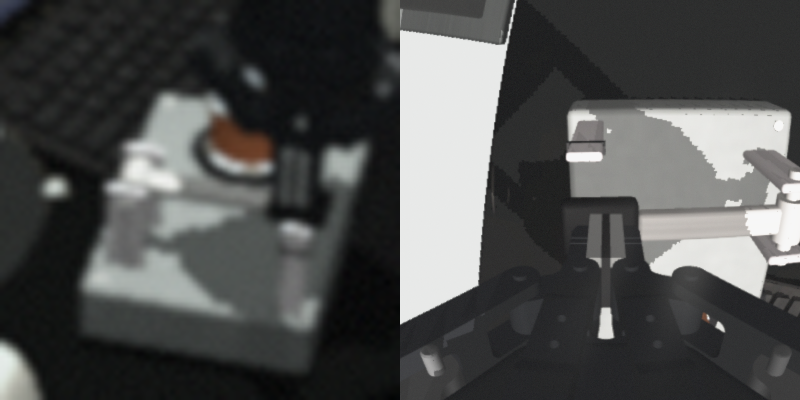

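The fingertips rest on the pad at z = 0.096 m with 6.6 N, which matches level. The coil is seated on the core (copper visible at crop (240,140)). Handing in while holding.

```bash
python3 -c "
from station import ctrl
print(ctrl.get_obs()['tool_pos']); print(ctrl.finish_job())"
```

```text
[ 0.4510016  -0.20289485  0.09621537]
the job is handed in; nothing more can be done
None
```

I handed the job in with the tall coil seated on the tester's core post and the fingertips still holding the lever level with the index mark (tool tip at 0.096 m, 6.6 N) after about 16 s; the judged result was not shown.

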